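# Find the hidden release of the bone case and hold it down

## Task

The wooden specimen case has a hidden release: somewhere along the ledge at its front edge is a shallow notch, best found by sliding the shut fingertips along the ledge. Find it, then press the key inside the notch fully down so that the lid lifts ajar, and finish while still holding it down, so that a colleague can reach in. Work gently, do not push or pry at the lid itself, and leave the things lying round the case where they are: nothing is to be picked up.

Things in the scene. Friction and masses are not known exactly. Their poses are not given: they have to be found in the camera images.
- case: low wooden specimen case fixed to the bench, turned by up to 0.25 rad: 216 mm deep (local x -116 to +100), 284 mm long (local y -142 to +142), lid top 66 mm above the bench. Origin on the bench surface; local x points away from the robot, y to the left along the case, z up. In front of the lid a ledge of the same wood runs along the whole front edge.
- ledge (a point): middle of the ledge's top, 56 mm above the bench; axes as the case's. The ledge is level and rigid, 60 mm wide (x), 284 mm long (y), of flat blocks with fine joints. The front board (6 mm thick) is level with it; behind it the lid's edge stands 10 mm higher. One hidden notch, 52 mm long in y, 60 mm wide in x, 5 mm deep, lies somewhere within y = -130 to +130 mm, elsewhere each time.
- release_key (a joint): spring key, the whole floor of the hidden notch; it slides straight down. In m: 0 = untouched (top 5 mm below the ledge), 0.010 = fully down (top 41 mm above the bench). It starts to move at about 4 to 5 N, is fully down at about 10 N and springs back when let go. Shut fingertips fit in, most freely with the pair's narrow side along the ledge.
- case_lid: flat wooden lid, 150 x 286 x 10 mm, hinged along its far edge; origin on the hinge line, 101 mm behind the case's origin, 60 mm above the bench. The key drives it: level while the key is untouched, front edge raised 30 mm (0.2 rad) when the key is fully down, shut again when it is let go.
- toe_bone: small pale toe bone, about 67 x 82 x 30 mm, lying to the left of the case; loose, a bystander, origin under its middle.
- brush_2: flat dust brush, 24 x 184 x 12 mm, lying in front of the case; loose, a bystander, origin under its middle.
- vial_1: capped specimen vial, 30 mm across, 60 mm high, standing to the right of the case; loose, a bystander, origin under its middle.
- vial_3: capped specimen vial, 34 mm across, 68 mm high, standing to the right of the case; loose, a bystander, origin under its middle.
- stone_e: lump of rock, 58 x 56 x 29 mm, to the right of the case; loose, a bystander, origin under its middle.
- chalk_b: pale lump of chalk rock, 43 x 43 x 24 mm, lying in front of the case; loose, a bystander, origin under its middle.

How it is judged:
By the outcome, as a careful person would: the job done as asked, in the order asked, and still so for the second after the job is handed in, while the arm keeps its last pose, push and grip.
It also fails if it takes over 54 s, if anything falls off the work surface, if the arm or the gripper's body presses on something with over 40 N, if the wrist force passes 120 N, or if a joint passes its speed limit or range.

## Robot

A 6-joint arm with a two-finger parallel gripper is mounted at the origin on a cart in front of the work surface, level with it; the furniture and walls round the work are solid. World frame = base frame: x ahead of the robot, y to its left, z up, the work surface at z = 0. Lengths are in m, angles in rad, forces in N, time in s.
With the tool pointing down it reaches from about 0.3 to 0.85 m from the base axis. Payload 5.4 kg.
Tool frame: the origin (TCP) lies at the centre of the arm's flange, where the gripper is bolted on; the fingertips stand 173 mm ahead of it and the grasp point (between the pads) lies 155 mm ahead of it; z points along the fingers, y is the line along which they close (so a half turn about z gives the same grasp; the last joint's range is limited). The gripper opens to 85 mm and grips with 20 to 120 N. Pads are 22 mm wide; open, the fingers measure 114 mm over their backs; the gripper's body (76 mm by 85 mm) begins 54 mm behind the grasp point. The pads swing forward as they close: fully open they stand 13 mm farther back than shut.
Start: joints at [-1.507, 0.158, 1.597, -0, 1.386, -0.21], TCP at [0.155, -0.554, 0.405] pointing down, gripper open.
Joint ranges: [-2.91, 2.91], [-0.94, 2.29], [0.18, 2.7], [-1.29, 4.43], [0.17, 2.64], [-3, 3]. Speed limits (rad/s): [2.57, 2.57, 3.14, 3.14, 3.14, 3.14].

## Interface

Orientations are given as a unit quaternion [w, x, y, z].
In Python, from station import robot, vision gives the robot as it stands.
- The arm moves only by the tool send_rows, never from a script. Its argument "plan" is one flat list of numbers, 4 for each row, row after row: the shift along the world's x, y, z in mm, then the turn about the world's z in rad. A call has 1 to 12 rows; each row is the pose to reach, as a shift and turn from the pose commanded when the call began; what a row does not reach only later rows make up. A row lasts 1/8 s, in which the tool goes at most 62.5 mm and 10.7 degrees, less where a joint would pass 70% of its speed; a pose out of reach is approached as far as the arm can. A call with a gripper value outside its range is refused whole. "gripper" is the closure, from 0 (fully open) to 1 (shut), set as the call begins (left out, the last holds). The fingers move at their own pace and stop on an object; "squeeze" is the grip in N (left out, the last holds). Time passes only in rows, so rows that repeat a pose let the fingers close. It gives the time, the measured TCP pose, the force, the opening and the grip force at its end, in the units of the state.
- robot.state(): the state, without advancing time (a new reading comes with each control period).
- vision.grab_frame(name): name is "scene" or "top" or "wrist"; returns a dict with "pixels" (384x512x3 uint8, red, green, blue), "camera_matrix" (3x3 intrinsics, pixels), "T" (4x4, takes a point from camera to world coordinates); the wrist camera has in their place "mount" (4x4, takes a point from camera to tool coordinates, whose origin is the TCP and whose axes are the flange's). Camera axes: x right, y down, z forward; pixel columns grow to the right and rows downward; lengths in m; the calibration is good to about 2 mm. A picture is of the moment at which its call begins: read the wrist's pose just before it. There is no depth.
- robot.hand_in(): hands the job in; it is judged then, once.
The state is a dict: "time_s": time; "q": joint angles; "qvel": joint speeds; "joint_efforts": joint torques, N m; "tcp_pos": TCP position; "orientation": TCP orientation; "ft_force": force on the tool from outside, world axes, zero at the start; "moment": the same for the moment, N m; "finger_gap": finger opening in m; "gripper_force": force on a finger pad.
Only numpy, scipy, OpenCV 4.12 (cv2) and the standard library are available. Lean on these libraries where they do the work, as an engineer would, in place of code of your own. Each camera call takes 0.05 s, during which the arm holds its last target. There are 200 camera calls.

## Working session

There is one attempt and no reset: what is moved stays moved. The work goes in short steps, Python scripts to look and compute and a tool call to move; the robot and the scene stay as the last step left them, time stands still between calls to the robot, and variables do not carry over. Pictures are saved under pics/ and viewed, at most 10 in all, crops included, and the job is handed in when it is done.

Besides the shell and the picture viewer there is one more tool, called after "Request:" as a command line: name --argument value ..., lists and objects as JSON in quotes. send_rows: Moves the arm, as the interface text tells. Its arguments: {"type":"object","properties":{"plan":{"type":"array","items":{"type":"number"}},"gripper":{"type":"number"},"squeeze":{"type":"number"}},"required":["plan"]}

```bash
mkdir -p pics; python3 - <<'E'
from station import robot, vision
import cv2
s=robot.state(); print(s)
for n in("top","scene"):
    f=vision.grab_frame(n); cv2.imwrite(f"pics/{n}0.png",f["pixels"][:,:,::-1]); print(f["camera_matrix"].tolist(),f["T"].round(4).tolist())
E
```

```text
{'time_s': 0.0, 'q': array([-1.50710578e+00,  1.59100407e-01,  1.59823560e+00,  7.29427389e-07,
        1.38622101e+00, -2.10101774e-01]), 'qvel': array([ 6.81013863e-05,  3.52794533e-04, -1.83114396e-03, -1.56727221e-04,
        1.14974900e-03,  1.79082511e-04]), 'joint_efforts': array([ 7.57775479e-05, -3.95998156e+01, -3.31431377e+01, -1.83263764e-04,
        8.46131385e-03, -1.67082039e-06]), 'tcp_pos': array([ 0.15543177, -0.5533058 ,  0.40368604]), 'orientation': array([-9.79525942e-04,  9.90643877e-01,  1.36468843e-01,  7.21945831e-05]), 'ft_force': array([ 0.41050813, -0.37312423, -0.71411559]), 'moment': array([-0.02752847, -0.04407084,  0.04516331]), 'gripper_force': 0.0, 'finger_gap': 0.08539749893591872}
[[365.47063769363183, 0.0, 258.8509770231793], [0.0, 365.47063769363183, 190.25266658118196], [0.0, 0.0, 1.0]] [[-0.0134, -0.9915, 0.1295, 0.4521], [-0.9997, 0.0104, -0.0236, -0.0327], [0.0221, -0.1297, -0.9913, 0.9231], [0.0, 0.0, 0.0, 1.0]]
[[367.7123981572074, 0.0, 254.1907255096922], [0.0, 367.7123981572074, 193.65551876765676], [0.0, 0.0, 1.0]] [[-0.8983, -0.3326, 0.287, 0.241], [-0.4392, 0.6915, -0.5735, 0.58], [-0.0077, -0.6412, -0.7673, 0.8749], [0.0, 0.0, 0.0, 1.0]]
```

View pics/top0.png

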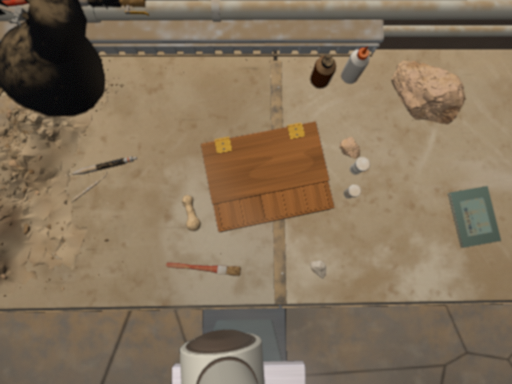

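View pics/scene0.png

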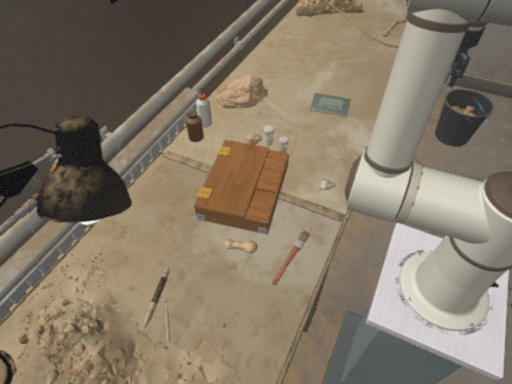

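The top view shows the case with corners at about (202,144), (316,123), (333,209) and (219,230). The ledge is the front strip and the vials are to the right at (354,191) and (362,164). Next I'll refine the corners.

```bash
cat > h.py <<'E'
import numpy as np
def ray(f,u,v,z,T=None):
    T=f["T"] if T is None else T
    d=T[:3,:3]@np.linalg.inv(f["camera_matrix"])@[u,v,1]; o=T[:3,3]
    return o+d*(z-o[2])/d[2]
E
python3 - <<'E'
from station import robot, vision
import cv2,numpy as np
from h import ray
f=vision.grab_frame("top"); im=f["pixels"]
hsv=cv2.cvtColor(im,cv2.COLOR_RGB2HSV)
m=cv2.inRange(hsv,(3,90,40),(16,255,220)); m[:110]=0;m[240:]=0;m[:,:195]=0;m[:,345:]=0
c=max(cv2.findContours(m,0,2)[0],key=cv2.contourArea)
h=cv2.convexHull(c); a=cv2.approxPolyDP(h,6,True)[:,0]
print(a.tolist())
for u,v in a:
    z=.056 if v>200 else .066
    print(u,v,ray(f,u,v,z)[:2].round(4))
for n,p,z in(("v",(354,191),.06),("v",(362,164),.068),("chalk",(318,268),.012),("bone",(192,213),.02),("brush",(240,270),.006),("brush",(167,265),.006)): print(n,ray(f,*p,z)[:2].round(3))
x=cv2.resize(im[110:245,190:350],None,fx=4,fy=4,interpolation=2); cv2.imwrite("pics/crop.png",x[:,:,::-1])
E
```

```text
[[315, 121], [335, 207], [219, 231], [200, 143]]
315 121 [ 0.7327 -0.1921]
335 207 [ 0.5231 -0.2348]
219 231 [0.4697 0.0418]
200 143 [0.6798 0.0865]
v [ 0.561 -0.281]
v [ 0.625 -0.301]
chalk [ 0.377 -0.197]
bone [0.515 0.111]
brush [ 0.375 -0.006]
brush [0.389 0.173]
```

View pics/crop.png

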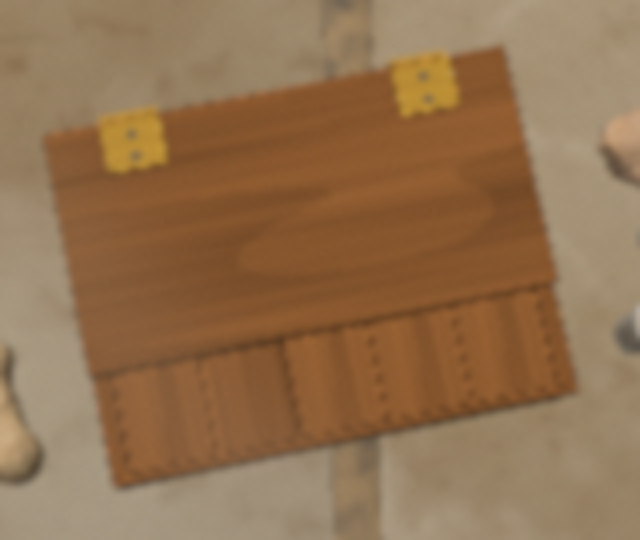

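The ledge is built of blocks about 52 mm long. The second from the left has a darker edge, so it's a candidate, but touch has to confirm it. Case yaw is about 0.19, and the ledge centre is at about (0.532, -0.090). I'll move above the ledge's left end with the fingers shut and the tool y axis along the case's x.

Request:
send_rows --plan '[32,53,0,0.135,64,106,0,0.27,97,159,0,0.405,129,212,0,0.54,161,265,0,0.675,193,317,0,0.81,225,370,0,0.945,257,423,0,1.08,290,476,0,1.215,322,529,0,1.35,354,582,0,1.487,354,582,0,1.487]' --gripper 1 --squeeze 40

```text
time_s: 1.65
tcp_pos: [0.5103, 0.0318, 0.4041]
orientation: [-0.001, 0.634, 0.773, 0.0]
ft_force: [-0.3, -1.1, -0.6]
finger_gap: -0.0
gripper_force: 0.0
```

Request:
send_rows --plan '[0,0,-40,0,0,0,-80,0,0,0,-120,0,0,0,-150,0,0,0,-160,0,0,0,-160,0]'

```text
time_s: 2.4
tcp_pos: [0.5093, 0.0279, 0.2448]
orientation: [-0.0, 0.637, 0.771, -0.0]
ft_force: [0.1, -1.3, 0.3]
finger_gap: 0.0002
gripper_force: 0.0
```

```bash
python3 - <<'E'
from station import robot, vision
import cv2
s=robot.state(); print({k:s[k] for k in("time_s","q","tcp_pos","orientation","ft_force","finger_gap")})
f=vision.grab_frame("wrist"); cv2.imwrite("pics/w1.png",f["pixels"][:,:,::-1])
E
```

```text
{'time_s': 2.4, 'q': array([-1.82474327e-01,  1.82575226e-01,  1.91109568e+00, -1.50277448e-04,
        1.04853493e+00, -3.71443461e-01]), 'tcp_pos': array([0.50934197, 0.02791942, 0.24475178]), 'orientation': array([-2.36112241e-04,  6.37212591e-01,  7.70688015e-01, -2.06127649e-04]), 'ft_force': array([ 0.0502191 , -1.26749977,  0.26167296]), 'finger_gap': 0.0001604347605720287}
```

View pics/w1.png

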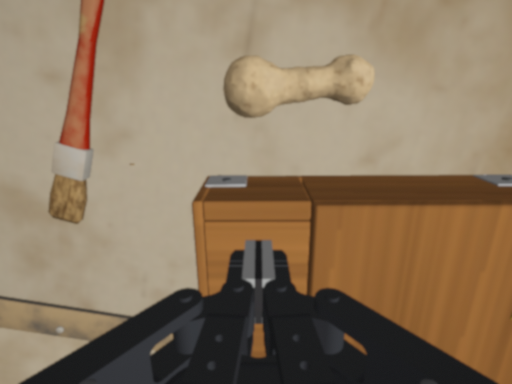

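The wrist view shows the shut tips centred across the ledge (columns 200-310, tips at about 258) and square with the case. Next I'll lower to contact.

Request:
send_rows --plan '[0,0,-7,0,0,0,-12,0,0,0,-14,0,0,0,-15,0,0,0,-16,0,0,0,-17,0,0,0,-17,0]'

```text
time_s: 3.32
tcp_pos: [0.5097, 0.0285, 0.2294]
orientation: [-0.0, 0.637, 0.771, -0.0]
ft_force: [-6.9, 0.3, 15.1]
finger_gap: 0.0002
gripper_force: 7.0
```

Request:
send_rows --plan '[0,0,0.5,0,1,-5,0.5,0,2,-10,0.5,0,3,-15,0.5,0,4,-20,0.5,0,4,-20,0.5,0]'

```text
time_s: 4.08
tcp_pos: [0.5142, 0.0086, 0.2295]
orientation: [0.001, 0.637, 0.771, 0.001]
ft_force: [-0.3, 2.4, 5.8]
finger_gap: 0.0003
gripper_force: 3.1
```

Request:
send_rows --plan '[1,-5,0,0,2,-10,0,0,3,-15,0,0,4,-20,0,0,4,-20,0,0]'

```text
time_s: 4.7
tcp_pos: [0.5182, -0.0114, 0.2294]
orientation: [0.001, 0.637, 0.771, 0.001]
ft_force: [-0.1, 3.3, 6.0]
finger_gap: 0.0001
gripper_force: 3.0
```

Request:
send_rows --plan '[1,-4,0,0,2,-8,0,0,2.5,-12,0,0,3,-16,0,0,3,-16,0,0]'

```text
time_s: 5.32
tcp_pos: [0.5204, -0.0279, 0.228]
orientation: [-0.0, 0.637, 0.771, -0.0]
ft_force: [-0.2, -0.2, 0.1]
finger_gap: -0.0001
gripper_force: 0.0
```

The contact was lost at local y of about +64, so the tips are over the notch. I'll move 9 mm further in, then go down.

Request:
send_rows --plan '[1,-5,0,0,1.5,-9,0,0,1.5,-9,-2,0,1.5,-9,-4,0,1.5,-9,-6,0,1.5,-9,-7,0,1.5,-9,-7,0]'

```text
time_s: 6.2
tcp_pos: [0.522, -0.0366, 0.2215]
orientation: [0.0, 0.637, 0.771, -0.0]
ft_force: [-2.3, 0.6, 5.2]
finger_gap: -0.0
gripper_force: 2.7
```

The key is yielding, about 3 mm so far. I'll press on to the stop (TCP z of about 0.2144).

Request:
send_rows --plan '[0,0,-2,0,0,0,-4,0,0,0,-5.5,0,0,0,-7,0,0,0,-8,0,0,0,-8,0,0,0,-8,0]'

```text
time_s: 7.08
tcp_pos: [0.5223, -0.0366, 0.2161]
orientation: [-0.0, 0.637, 0.771, -0.0]
ft_force: [-13.1, 1.3, 26.6]
finger_gap: -0.0001
gripper_force: 10.9
```

```bash
python3 - <<'E'
from station import robot, vision
import cv2,numpy as np
s=robot.state(); print({k:s[k] for k in("time_s","tcp_pos","ft_force","moment")})
a=vision.grab_frame("scene")["pixels"]; cv2.imwrite("pics/s2.png",cv2.resize(a[110:290,150:390],None,fx=3,fy=3)[:,:,::-1])
E
```

```text
{'time_s': 7.075, 'tcp_pos': array([ 0.52232588, -0.0365727 ,  0.21611682]), 'ft_force': array([-13.13532285,   1.2531203 ,  26.6380041 ]), 'moment': array([ 0.34809826,  1.91730748, -0.05250985])}
```

View pics/s2.png

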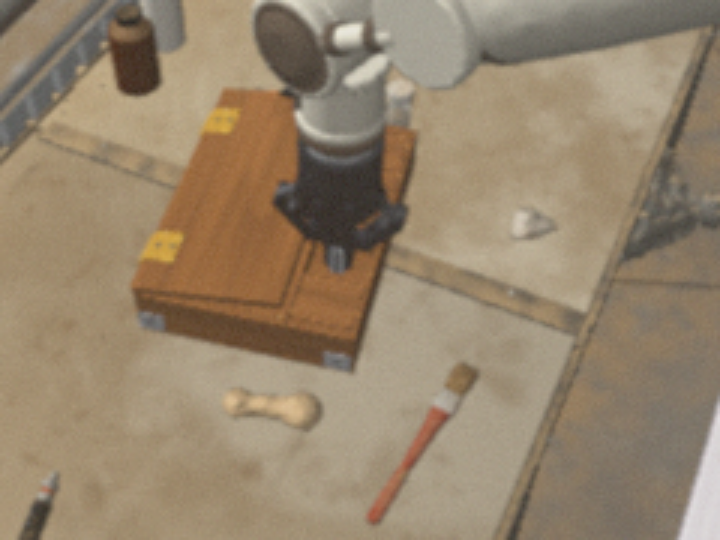

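The lid is ajar, but the push is 27 N at about 1.7 mm short of full travel, with a -x force. The lid edge is probably touching the finger linkage. I'll ease up, shift 10 mm towards the front and press again.

Request:
send_rows --plan '[0,0,3,0,0,0,6,0,0,0,8,0,-5,-1,8,0,-10,-2,8,0,-10,-2,8,0]'

```text
time_s: 7.88
tcp_pos: [0.5125, -0.0388, 0.2221]
orientation: [0.001, 0.637, 0.771, 0.001]
ft_force: [2.8, -0.2, 5.6]
finger_gap: 0.0002
gripper_force: 2.6
```

Request:
send_rows --plan '[0,0,-2,0,0,0,-4,0,0,0,-5,0,0,0,-6,0,0,0,-6,0]'

```text
time_s: 8.5
tcp_pos: [0.5127, -0.0388, 0.2161]
orientation: [0.001, 0.637, 0.771, 0.0]
ft_force: [1.7, 0.1, 7.6]
finger_gap: 0.0004
gripper_force: 4.0
```

At the same depth the force is now only 7.6 N, so the lid is clear. I'll finish the press.

Request:
send_rows --plan '[0,0,-1,0,0,0,-2,0,0,0,-2.5,0,0,0,-2.5,0,0,0,-2.5,0]'

```text
time_s: 9.12
tcp_pos: [0.5128, -0.0388, 0.2144]
orientation: [0.001, 0.637, 0.771, 0.0]
ft_force: [-0.5, 0.7, 13.6]
finger_gap: -0.0002
gripper_force: 6.8
```

Request:
send_rows --plan '[0,0,-0.4,0,0,0,-0.4,0,0,0,-0.4,0,0,0,-0.4,0]'

```text
time_s: 9.62
tcp_pos: [0.5128, -0.0388, 0.2143]
orientation: [0.001, 0.637, 0.771, 0.0]
ft_force: [-2.0, 0.8, 16.8]
finger_gap: 0.0
gripper_force: 8.4
```

```bash
python3 - <<'E'
from station import robot, vision
import cv2,numpy as np
a=vision.grab_frame("scene")["pixels"]; cv2.imwrite("pics/s3.png",cv2.resize(a[110:290,150:390],None,fx=3,fy=3)[:,:,::-1])
s=robot.state(); print({k:s[k] for k in("time_s","tcp_pos","ft_force","moment")})
E
```

```text
{'time_s': 9.675, 'tcp_pos': array([ 0.51282896, -0.03878415,  0.21430408]), 'ft_force': array([-3.51987101,  1.51933811, 17.08082478]), 'moment': array([0.21480744, 0.44071714, 0.03995774])}
```

View pics/s3.png

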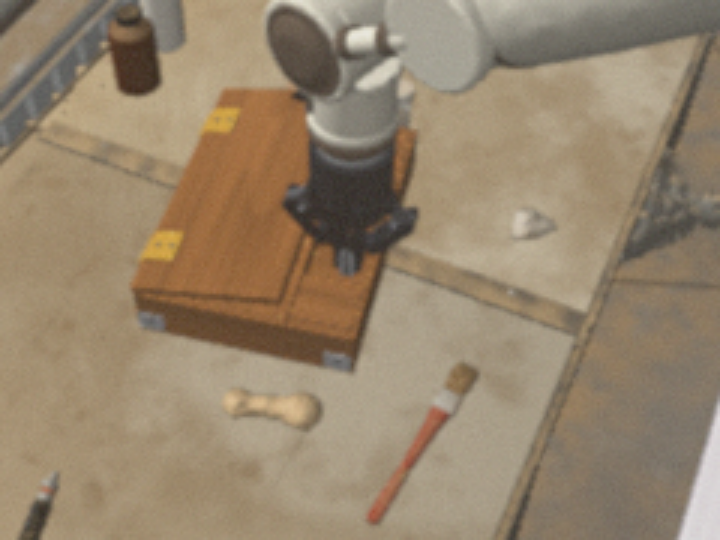

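The picture shows the lid ajar, its front corner raised at about (283,300), with the bone, brush and chalk where they were. The key is on its stop: it has gone down 15.1 mm from the ledge, and the force now rises with no further travel.

```bash
python3 -c "
from station import robot
print(robot.hand_in())"
```

```text
the job is handed in; nothing more can be done
None
```

I found the notch by sliding the shut fingertips along the ledge and handed the job in with the key held fully down at about 17 N and the lid ajar; on the first press the lid's rising edge seems to have touched the gripper's finger linkage (27 N at the wrist), so I eased off, shifted 10 mm toward the front and pressed again clear of it.

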